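# Turn a specimen turntable to its next view and take the photograph

### The arm

A 6-joint arm with a two-finger parallel gripper is mounted at the origin on the work surface. World frame = base frame: x ahead of the robot, y to its left, z up, the work surface at z = 0. Lengths are in mm, angles in rad, forces in N, time in s.
With the tool pointing down it reaches from about 300 to 775 mm from the base axis. Payload 14.6 kg.
Tool frame: the origin (TCP) lies midway between the tips of the shut fingers; the grasp point (between the pads) lies 19 mm behind it (manip.hold_point_z is the distance from the TCP to the grasp point, in mm); z points along the fingers, y is the direction in which the jaws open and shut (so a half turn about z gives the same grasp; the last joint's range is limited). The gripper opens to 94 mm and grips with 3 to 60 N. Pads are 16 mm wide; open, the fingers measure 119 mm over their backs; the gripper's body (75 mm by 177 mm) begins 78 mm behind the grasp point.
Start: joints at [-1.302, 0.3, 1.521, -0, 1.321, -0.067], TCP at [181.231, -519.273, 205.446] pointing down, gripper open.
Joint ranges: [-3.03, 3.03], [-0.79, 2.21], [0.23, 2.52], [-1.04, 4.18], [0, 3.07], [-2.55, 2.55]. Speed limits (rad/s): [2.22, 2.22, 2.57, 3.14, 3.14, 3.14].

### API

Orientations are given as [roll, pitch, yaw] about the fixed x, y, z axes, in that order (R = Rz(yaw) Ry(pitch) Rx(roll)).
In Python, from cell import manip gives the robot as it stands.
- The arm moves only by the shell command python3 -m crank 'ROWS' [OPENING] [FORCE]. ROWS is JSON, a list of rows, each an object with "offset": the shift along the world's x, y, z in m, a list of three; "spin": the turn about the world's z in degrees. In form: [{"offset": [dx, dy, dz], "spin": spin}, ...]. A call has exactly 8 rows; each row is the pose to reach, as a shift and turn from the pose measured when the call began; what a row does not reach only later rows make up. A row lasts 1/12 s, in which the tool goes at most 41.7 mm and 7.16 degrees, less where a joint would pass 70% of its speed; a pose out of reach is approached as far as the arm can. A call with a gripper value outside its range is refused whole. OPENING is the opening, from 0 (shut) to 1 (fully open), set as the call begins (- or left out, the last holds). The fingers move at their own pace and stop on an object; FORCE is the grip in N (left out, the last holds). Time passes only in rows, so rows that repeat a pose let the fingers close, or fill a call up. It gives the time, the measured TCP pose, the force and the opening at its end, in the units of the state.
- manip.read_state(): the state, without advancing time (a new reading comes with each control period).
- manip.camera(name): name is "scene" or "top"; returns a dict with "pixels" (400x640x3 uint8, red, green, blue), "fx", "fy", "cx", "cy" (pixels), "k1" (the pictures are not rectified: a ray, as slopes to the right and down, at radius r is drawn at 1 + k1 r^2 times it, then the intrinsics apply), "extrinsics" (4x4, takes a point from world to camera coordinates). Camera axes: x right, y down, z forward; pixel columns grow to the right and rows downward; lengths in mm; the calibration is good to about 2 mm. A picture is of the moment at which its call begins. There is no depth.
- manip.sign_off(): hands the job in, once; it reports no verdict.
Trained networks look in a picture, given as the dict that the camera call returned (one of the last four; its "shot" number tells which), for a name from the list of things; names that differ only in an ending like _2 or _b are one class to them, and where a whole thing is asked for, a point or a joint stands for the part that bears it (a point fixed in the world has none). Each returns a list of dicts, best first, with "conf" (0 to 1); they miss things now and then, are a little off and sometimes report something else, mostly with a low value. They report only what shows in the picture. A call takes as long as a camera call. They do not tell look-alikes from the thing itself.
- manip.search_frame(picture, name): "location" ([x, y, z] in mm, in world coordinates, good to about 4 mm: the middle of the surface that is visible of it).
- manip.masks_of(picture, name): "mask" (400x640 bool, what is visible of it).
The state is a dict: "clock": time; "joints": joint angles; "qd": joint speeds; "effort": joint torques, N m; "eef_pos": TCP position; "eef_rot": TCP orientation; "wrist_force": force on the tool from outside, world axes, zero at the start; "moment": the same for the moment, N m; "finger_gap": finger opening in mm.
Only numpy, scipy, OpenCV 4.12 (cv2) and the standard library are available. Lean on these libraries where they do the work, as an engineer would, in place of code of your own. Each camera call takes 0.05 s, during which the arm holds its last target. There are 200 camera calls.

### The job

The bone on the turntable is ready for its next photograph. Without gripping anything, push the platter round by its finger grips with a fingertip until the white index mark lines up with the red line on the scale ring, let it come to rest, and only then press the green camera release button fully down and let it go. Do not touch or disturb the bone on its pad, and leave the camera, scale rule, jar and small bone where they are.

Things in the scene. Friction and masses are not known exactly. Their poses are not given: they have to be found in the camera images.
- platter: Matt black round turntable platter, 204 mm in diameter, its flat top 42 mm above the table. It turns either way without stops about its vertical centre axis, and light friction (about 0.6 N at the rim) stops it where it is left. Origin on the axis, 37.5 mm above the table; +x points to the white index mark. A grey pad, 100 mm across and 8 mm thick, in its middle carries the bone.
- grip1 (a point): Top centre of a light grey upright finger grip on the platter's rim, 60 degrees anticlockwise from the index mark seen from above. The block is 26 mm long radially (73 to 99 mm from the axis, centre 86 mm), 12 mm thick along the direction of turning and 22 mm tall (top 64 mm above the table, foot on the platter at 42 mm); it can be pushed sideways from either face.
- grip2 (a point): Top centre of a light grey upright finger grip on the platter's rim, 180 degrees anticlockwise from the index mark seen from above. The block is 26 mm long radially (73 to 99 mm from the axis, centre 86 mm), 12 mm thick along the direction of turning and 22 mm tall (top 64 mm above the table, foot on the platter at 42 mm); it can be pushed sideways from either face.
- grip3 (a point): Top centre of a light grey upright finger grip on the platter's rim, 300 degrees anticlockwise from the index mark seen from above. The block is 26 mm long radially (73 to 99 mm from the axis, centre 86 mm), 12 mm thick along the direction of turning and 22 mm tall (top 64 mm above the table, foot on the platter at 42 mm); it can be pushed sideways from either face.
- index_mark (a point): Outer end of the white index mark: a white line 4.5 mm wide painted radially on the platter from 60 to 102 mm from the axis. This point is 101 mm from the axis, 42 mm above the table, and turns with the platter.
- red_line (a point): Inner end of the red line, the only red line (4.5 mm wide, radial) on the fixed aluminium scale ring that surrounds the platter (259 mm across, top face 37 mm above the table, black lines every 10 degrees elsewhere). This point is 101 mm from the platter's axis, 40 mm above the table, and does not move. The index mark is on it when the two points coincide seen from above.
- turntable: Heavy black turntable base, 260 mm in diameter, fast to the table. Origin on the platter's axis, at table height.
- bone: The specimen: a small cream-coloured foot bone, 94 mm long, about 38 mm wide at its knobbly ends and 21 mm tall, lying loose on the pad, its top 71 mm above the table, all of it within 58 mm of the axis, its length towards the index mark within 9 degrees. It rides round with the platter. Origin at the centre of its underside, x along its length. Not to be touched.
- release_top (a point): Centre of the top of the round green button (34 mm in diameter, pressed straight down) of the wireless camera release, a small white puck, 50 mm across, fast to the table; 22 mm above the table when up. The point moves down with the button.
- release (a joint): Travel of the green release button in metres: 0 up, 0.006 fully down; a spring (about 5 N when fully down) returns it.
- camera: Black and silver camera with a stubby lens on a small steel table tripod, 0.95 kg, 193 mm tall, feet within 92 mm of its centre, standing to the left of the turntable. Origin on the table under its centre; the lens points along -x, reaching 83 mm from the centre.
- scale_rule: White scale rule with green stripes lying on the table, 160 mm long (x), 26 mm wide and 16 mm tall. Origin at the centre of its underside.
- small_bone: Small loose cream bone lying on the table, 58 mm long (x), 32 mm wide, 18 mm tall. Origin at the centre of its underside.
- jar: Small amber glass jar with a white cap, 54 mm in diameter, 75 mm tall, standing on the table. Origin at the centre of its underside.
There are look-alikes about, which are no part of the job. Of the things that look like the part that bears release_top, take the one that is nearest to the robot's base at the start.

How it is judged:
By the outcome, as a careful person would: the job done as asked, in the order asked, and still so for the second after the job is handed in, with the robot touching nothing.
It also fails if it takes over 64 s, if anything falls off the work surface, if the arm or the gripper's body presses on something with over 40 N, if the wrist force passes 120 N, or if a joint passes its speed limit or range.

## Working session

There is one attempt and no reset: what is moved stays moved. The work goes in short steps, Python scripts to look and compute and a shell command to move; the robot and the scene stay as the last step left them, time stands still between calls to the robot, and variables do not carry over. Pictures are saved under pics/ and viewed, about 8 in all and at most 12, crops included, and the job is handed in when it is done.

```bash
mkdir -p pics
cat > h.py <<'E'
import numpy as np, cv2
from cell import manip
def ray(p,uv):
    K=np.array([[p['fx'],0,p['cx']],[0,p['fy'],p['cy']],[0,0,1.]])
    # forward radial 1+k1 r^2 on undistorted slopes = cv2 model
    n=cv2.undistortPoints(np.array(uv,float).reshape(-1,1,2),K,np.array([p['k1'],0,0,0,0.])).reshape(-1,2)
    E=np.array(p['extrinsics']);R,t=E[:3,:3],E[:3,3]
    return -R.T@t,np.c_[n,np.ones(len(n))]@R
def at_z(p,uv,z):
    o,d=ray(p,uv); return o+d*((z-o[2])/d[:,2])[:,None]
def pix(p,X):
    K=np.array([[p['fx'],0,p['cx']],[0,p['fy'],p['cy']],[0,0,1.]]);E=np.array(p['extrinsics'])
    return cv2.projectPoints(np.array(X,float).reshape(-1,3),cv2.Rodrigues(E[:3,:3])[0],E[:3,3],K,np.array([p['k1'],0,0,0,0.]))[0].reshape(-1,2)
def save(p,n,box=None,s=1):
    im=np.array(p['pixels'])[:,:,::-1]
    if box: im=im[box[1]:box[3],box[0]:box[2]]
    cv2.imwrite('pics/'+n,cv2.resize(im,None,fx=s,fy=s,interpolation=cv2.INTER_CUBIC))
E
python3 - <<'E'
from h import *
for c in ['top','scene']:
    p=manip.camera(c); save(p,c+'0.png')
    o,_=ray(p,[[320,200]]);print(c,o.round())
    for n in ['platter','grip1','index_mark','red_line','turntable','bone','release_top','camera','scale_rule','small_bone','jar']:
        try: r=manip.search_frame(p,n)
        except Exception as e: print(n,e); continue
        print(n,[(np.round(x['location']).tolist(),round(x['conf'],2),pix(p,x['location'])[0].round().tolist()) for x in r])
print(manip.read_state()['clock'])
E
```

```text
top [ 455.    8. 1047.]
platter [([549.0, 94.0, 44.0], 0.78, [285.0, 205.0])]
grip1 [([544.0, 96.0, 41.0], 0.79, [285.0, 208.0]), ([757.0, -143.0, 17.0], 0.6, [376.0, 128.0])]
index_mark [([542.0, 94.0, 44.0], 0.86, [285.0, 208.0]), ([538.0, 94.0, 35.0], 0.38, [285.0, 210.0])]
red_line [([539.0, 98.0, 33.0], 0.95, [284.0, 210.0])]
turntable []
bone [([542.0, 94.0, 72.0], 0.64, [284.0, 207.0])]
release_top [([455.0, -276.0, 21.0], 0.6, [430.0, 243.0]), ([465.0, -379.0, 21.0], 0.53, [470.0, 239.0]), ([567.0, -238.0, 25.0], 0.46, [415.0, 199.0]), ([540.0, 97.0, 37.0], 0.34, [284.0, 209.0])]
camera [([634.0, 379.0, 174.0], 0.93, [153.0, 162.0])]
scale_rule [([386.0, 345.0, 8.0], 0.85, [188.0, 270.0]), ([759.0, -145.0, 18.0], 0.68, [377.0, 127.0]), ([544.0, 95.0, 41.0], 0.32, [285.0, 208.0])]
small_bone []
jar [([716.0, -368.0, 78.0], 0.63, [470.0, 138.0]), ([385.0, 346.0, 10.0], 0.16, [188.0, 270.0])]
scene [1038. -272.  959.]
platter [([554.0, 90.0, 45.0], 0.9, [336.0, 189.0])]
grip1 [([547.0, 86.0, 37.0], 0.58, [332.0, 189.0])]
index_mark [([549.0, 88.0, 38.0], 0.69, [334.0, 189.0])]
red_line [([568.0, 80.0, 42.0], 0.89, [335.0, 195.0])]
turntable [([648.0, 22.0, 21.0], 0.66, [335.0, 234.0]), ([545.0, 92.0, 68.0], 0.56, [334.0, 181.0])]
bone [([542.0, 94.0, 70.0], 0.55, [334.0, 179.0])]
release_top [([466.0, -279.0, 20.0], 0.72, [189.0, 242.0]), ([551.0, -317.0, 21.0], 0.69, [189.0, 277.0]), ([572.0, -237.0, 22.0], 0.6, [225.0, 266.0]), ([473.0, -387.0, 18.0], 0.47, [148.0, 268.0])]
camera [([657.0, 376.0, 161.0], 0.78, [460.0, 135.0])]
scale_rule [([390.0, 348.0, 13.0], 0.98, [375.0, 115.0])]
small_bone [([766.0, -144.0, 17.0], 0.63, [304.0, 313.0])]
jar [([736.0, -374.0, 72.0], 0.6, [195.0, 356.0])]
1.2
```

View pics/top0.png

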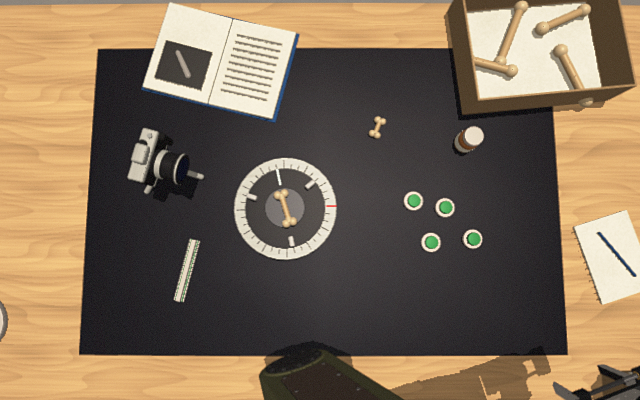

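View pics/scene0.png

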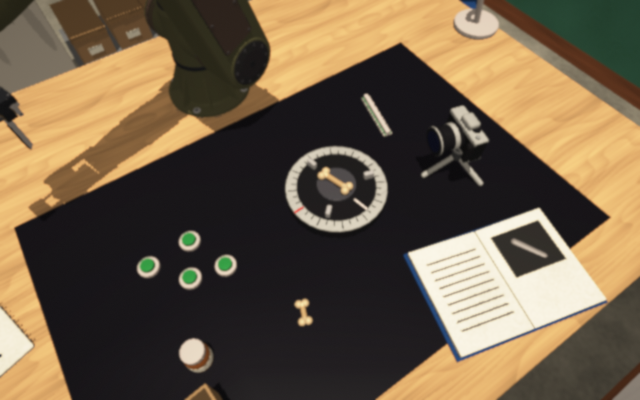

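Top view: index mark at about (278,176), red line at (331,206), grips at about (251,197), (311,184) and (291,241). There are four green buttons in the top view: (430,243), (413,201), (445,208) and (473,239). Their distances from the base are about 532, 615, 636 and 600 mm, so (430,243) is the nearest and fits the description. Next I'll measure precisely.

```bash
cat >> h.py <<'E'
def measure(p,C=None,verbose=True):
    im=np.array(p['pixels']).astype(float);r,g,b=im[...,0],im[...,1],im[...,2]
    out={}
    def cen(m,w=None):
        v,u=np.nonzero(m);return [u.mean(),v.mean()],len(u)
    # ring outer ellipse from bright pixels near
    yy,xx=np.mgrid[:400,:640]
    c0=pix(p,[545,95,40])[0]; near=np.hypot(xx-c0[0],yy-c0[1])<75
    bright=((im.min(2)>110)&near).astype(np.uint8)
    cs,_=cv2.findContours(bright,cv2.RETR_EXTERNAL,cv2.CHAIN_APPROX_NONE)
    c=max(cs,key=lambda c:cv2.contourArea(cv2.convexHull(c)))
    P=at_z(p,cv2.convexHull(c).reshape(-1,2),37)[:,:2]
    A=np.c_[2*P,np.ones(len(P))];s=np.linalg.lstsq(A,(P**2).sum(1),rcond=None)[0]
    out['C']=s[:2];out['R']=np.sqrt(s[2]+s[:2]@s[:2])
    C=s[:2] if C is None else C
    red=near&(r>90)&(r>1.8*g)&(r>1.8*b)
    W=at_z(p,np.c_[xx.ravel(),yy.ravel()],37)[:,:2].reshape(400,640,2)-C
    rad=np.hypot(W[...,0],W[...,1])
    m=red&(rad>95)&(rad<135); w=(r-np.maximum(g,b))*m
    out['red']=np.degrees(np.arctan2((w*W[...,1]).sum(),(w*W[...,0]).sum()));out['nred']=m.sum()
    # polar profile of platter top
    rr=np.arange(64,97,1.);th=np.radians(np.arange(0,360,.5))
    def prof(z,rr):
        X=np.stack([C[0]+rr[:,None]*np.cos(th),C[1]+rr[:,None]*np.sin(th),np.full((len(rr),len(th)),z)],-1)
        q=pix(p,X).astype(np.float32).reshape(len(rr),len(th),2)
        return cv2.remap(im.mean(2).astype(np.float32),q[...,0],q[...,1],cv2.INTER_LINEAR)
    out['p42']=prof(42.,rr).mean(0);out['p64']=prof(64.,np.arange(76,97,1.)).mean(0)
    return out
def peaks(f,n=5):
    from scipy.signal import find_peaks
    g=np.r_[f,f];k,_=find_peaks(g,height=np.median(f)+15,distance=20)
    res=[]
    for i in k:
        if 30<=i<750 :
            s=slice(i-14,i+15);w=np.clip(g[s]-np.median(f)-8,0,None);res.append((round(float(((np.arange(i-14,i+15)*w).sum()/w.sum()/2)%360),1),round(float(g[i]))))
    return sorted(set(res))
E
python3 - <<'E'
from h import *
for c in ['top','scene']:
    p=manip.camera(c); o=measure(p)
    print(c,o['C'].round(1),o['R'].round(1),'red',o['red'].round(2),o['nred'])
    print(' z42',peaks(o['p42']));print(' z64',peaks(o['p64']))
    hsv=cv2.cvtColor(np.array(p['pixels']),cv2.COLOR_RGB2HSV)
    m=cv2.inRange(hsv,(45,90,60),(80,255,255));n,l,s,ce=cv2.connectedComponentsWithStats(m)
    for i in range(1,n):
        if s[i,4]>80: X=at_z(p,ce[i],22)[0];print(' green',ce[i].round(),s[i,4],X.round(1),np.hypot(*X[:2]).round())
    if c=='top':
        a=cv2.resize(np.array(p['pixels'])[150:270,225:345,::-1],(400,400),interpolation=2)
        b=cv2.resize(np.array(p['pixels'])[165:285,390:510,::-1],(400,400),interpolation=2)
        cv2.imwrite('pics/crop1.png',np.hstack([a,b]))
E
```

```text
top [544.4  95.2] 130.0 red -87.51 20
 z42 [(12.4, 244), (71.5, 158), (191.2, 183), (314.0, 173)]
 z64 [(11.5, 245), (72.3, 218), (192.1, 228), (312.0, 228)]
 green [414. 200.] 117 [ 564.4 -235.5   22. ] 612.0
 green [445. 207.] 120 [ 547.6 -317.5   22. ] 633.0
 green [473. 238.] 124 [ 466.6 -386.7   22. ] 606.0
 green [431. 242.] 120 [ 457.7 -278.4   22. ] 536.0
scene [543.3  98.4] 130.0 red -87.62 9
 z42 [(12.4, 196), (79.3, 120), (187.1, 107), (310.5, 171)]
 z64 [(4.8, 196), (70.8, 196), (91.3, 99), (102.8, 115), (113.7, 126), (124.7, 133), (135.5, 138), (147.5, 139), (160.7, 137), (172.1, 125), (192.5, 194), (312.4, 193)]
 green [595.  28.] 5769 [ 507.1 1181.5   22. ] 1286.0
 green [188. 239.] 124 [ 459.3 -277.1   22. ] 536.0
 green [147. 265.] 143 [ 467.5 -385.6   22. ] 606.0
 green [225. 263.] 129 [ 566.6 -234.3   22. ] 613.0
 green [189. 276.] 142 [ 548.8 -316.2   22. ] 633.0
```

View pics/crop1.png

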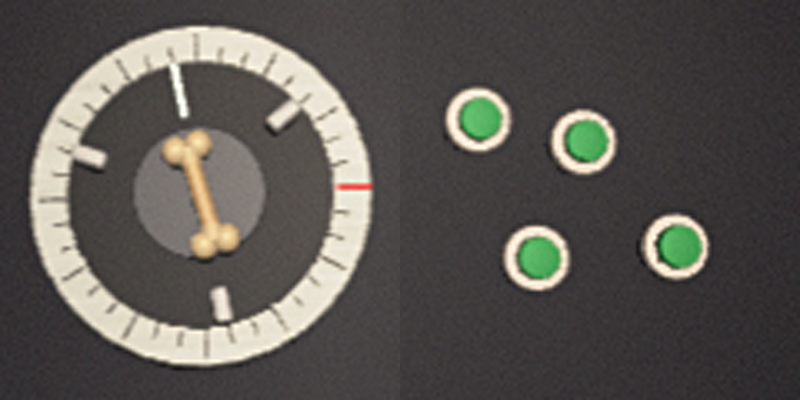

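Four green buttons in the crop. The lower left one (world 458,-278, 535 mm from the base, top picture (431,242)) is the nearest and so the right one. The platter mark is at +12.2° and the red line at -87.6°, so it must turn about -99.8° (clockwise). I will push grip3 (at -47.8°) on its anticlockwise face.

```bash
python3 -c "
from cell import manip;s=manip.read_state();print(s['eef_rot'],s['eef_pos'],s['wrist_force'],manip.hold_point_z)"
python3 -m crank '[{"offset":[0.005,0.007,0],"spin":0},{"offset":[0.02,0.026,0],"spin":0},{"offset":[0.04,0.052,0],"spin":0},{"offset":[0.06,0.078,0],"spin":0},{"offset":[0.08,0.104,0],"spin":0},{"offset":[0.1,0.13,0],"spin":0},{"offset":[0.12,0.156,0],"spin":0},{"offset":[0.14,0.182,0],"spin":0}]' 0 10
```

```text
[-3.14156671e+00 -5.02563071e-05  3.35784102e-01] [ 181.24797154 -519.26480418  205.44514183] [-0.23494285 -0.09452726  0.38453162] 18.8
clock: 1.97
eef_pos: [322.0, -335.4, 205.6]
eef_rot: [3.141, -0.0, 0.336]
wrist_force: [0.7, 0.2, 0.0]
finger_gap: 43.9
```

```bash
python3 -m crank '[{"offset":[0.01,0.013,0],"spin":2},{"offset":[0.03,0.039,0],"spin":6},{"offset":[0.05,0.065,0],"spin":10},{"offset":[0.07,0.091,0],"spin":14},{"offset":[0.09,0.117,0],"spin":18},{"offset":[0.11,0.143,0],"spin":22},{"offset":[0.13,0.17,0],"spin":26},{"offset":[0.15,0.196,0],"spin":30}]' 0
python3 -m crank '[{"offset":[0.02,0.026,0],"spin":2},{"offset":[0.04,0.052,0],"spin":4},{"offset":[0.06,0.078,0],"spin":6},{"offset":[0.08,0.104,0],"spin":8},{"offset":[0.1,0.13,0],"spin":10},{"offset":[0.12,0.156,0],"spin":12},{"offset":[0.14,0.182,0],"spin":13},{"offset":[0.149,0.194,0],"spin":13}]' 0
```

```text
clock: 2.63
eef_pos: [472.6, -137.3, 205.8]
eef_rot: [3.141, -0.0, 0.863]
wrist_force: [0.8, -0.4, 0.3]
finger_gap: 0.3
clock: 3.3
eef_pos: [622.5, 60.2, 205.3]
eef_rot: [3.141, -0.001, 1.093]
wrist_force: [-0.5, 0.0, -0.5]
finger_gap: 0.5
```

```bash
python3 -m crank '[{"offset":[0.001,0,-0.02],"spin":0},{"offset":[0.001,0,-0.045],"spin":0},{"offset":[0.001,0,-0.07],"spin":0},{"offset":[0.001,0,-0.095],"spin":0},{"offset":[0.001,0,-0.12],"spin":0},{"offset":[0.001,0,-0.14],"spin":0},{"offset":[0.001,0,-0.153],"spin":0},{"offset":[0.001,0,-0.153],"spin":0}]' 0
python3 - <<'E'
from h import *
p=manip.camera('scene');save(p,'down.png',(270,100,400,260),4)
# arc plan: from contact angle a0 stepping clockwise
s=manip.read_state();C=np.array([544,96.]);e=s['eef_pos'][:2]-C
a=np.degrees(np.arctan2(e[1],e[0]));R=np.hypot(*e);print(s['eef_pos'].round(1),a.round(1),R.round(1))
for d in [4,8,12,16,20,24,28,32,64,96]:
    t=np.radians(a-d);print(d,(C+87*np.array([np.cos(t),np.sin(t)])-s['eef_pos'][:2]).round(1))
E
```

```text
clock: 3.97
eef_pos: [622.0, 60.5, 49.6]
eef_rot: [-3.138, 0.001, 1.093]
wrist_force: [0.2, 0.2, 0.4]
finger_gap: 0.4
[623.   60.5  51.7] -24.2 86.6
4 [-2.3 -5.6]
8 [ -5.4 -10.9]
12 [ -8.8 -15.9]
16 [-12.5 -20.7]
20 [-16.6 -25.2]
24 [-21.  -29.4]
28 [-25.7 -33.3]
32 [-30.6 -36.8]
64 [-76.2 -51.5]
96 [-122.7  -39.7]
```

View pics/down.png

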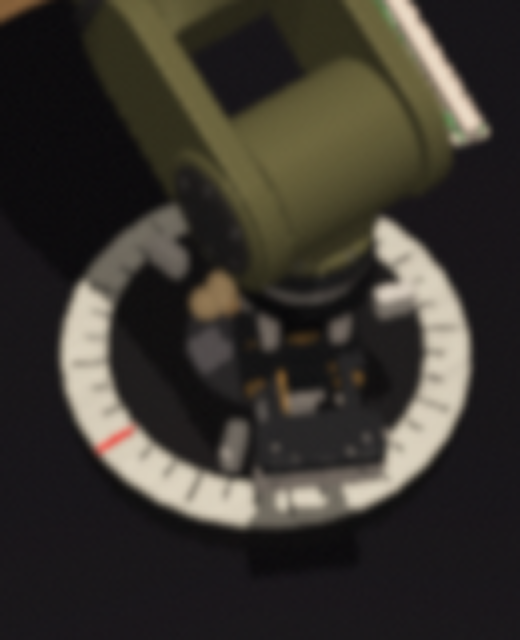

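The gripper is down beside grip3 (crop (235,445)), and the bone is clear of it. Starting the arc push.

```bash
python3 -m crank '[{"offset":[-0.002,-0.0056,0],"spin":-4},{"offset":[-0.0054,-0.0109,0],"spin":-8},{"offset":[-0.0088,-0.0159,0],"spin":-12},{"offset":[-0.0106,-0.0183,0],"spin":-14},{"offset":[-0.0125,-0.0207,0],"spin":-16},{"offset":[-0.0166,-0.0252,0],"spin":-20},{"offset":[-0.021,-0.0294,0],"spin":-24},{"offset":[-0.0257,-0.0333,0],"spin":-28}]' 0
cat > plan.py <<'E'
from h import *
import sys
s=manip.read_state();C=np.array([544,96.]);e=s['eef_pos'][:2]-C
a=np.degrees(np.arctan2(e[1],e[0]));R=np.hypot(*e);print(s['eef_pos'].round(1),'ang',a.round(1),'R',R.round(1),'tool-tan',round((np.degrees(s['eef_rot'][2])-a-90)%180,1),s['wrist_force'].round(1))
for d in map(float,sys.argv[1:]):
    t=np.radians(a-d);print(d,((C+87*np.array([np.cos(t),np.sin(t)])-s['eef_pos'][:2])/1000).round(4).tolist())
E
python3 plan.py 4 8 12 16 20 24 28 32
```

```text
clock: 4.68
eef_pos: [598.1, 27.2, 53.7]
eef_rot: [3.141, -0.002, 0.601]
wrist_force: [1.5, 1.2, -0.2]
finger_gap: 0.3
[598.1  27.2  53.7] ang -51.8 R 87.5 tool-tan 176.3 [ 1.5  1.2 -0.2]
4.0 [-0.0052, -0.0032]
8.0 [-0.0104, -0.0064]
12.0 [-0.0157, -0.0093]
16.0 [-0.0213, -0.0117]
20.0 [-0.027, -0.0138]
24.0 [-0.0328, -0.0155]
28.0 [-0.0387, -0.0168]
32.0 [-0.0448, -0.0177]
```

```bash
python3 -m crank '[{"offset":[-0.0052,-0.0032,-0.001],"spin":-4},{"offset":[-0.0104,-0.0064,-0.001],"spin":-8},{"offset":[-0.0157,-0.0093,-0.001],"spin":-12},{"offset":[-0.0213,-0.0117,-0.001],"spin":-16},{"offset":[-0.027,-0.0138,-0.001],"spin":-20},{"offset":[-0.0328,-0.0155,-0.001],"spin":-24},{"offset":[-0.0387,-0.0168,-0.001],"spin":-28},{"offset":[-0.0448,-0.0177,-0.001],"spin":-32}]' 0
python3 plan.py 4 8 12 16 20 24 28 32
```

```text
clock: 5.35
eef_pos: [554.1, 9.3, 54.8]
eef_rot: [3.141, -0.006, 0.039]
wrist_force: [1.9, -0.7, -0.3]
finger_gap: 0.4
[554.1   9.3  54.8] ang -83.3 R 87.2 tool-tan 175.6 [ 1.9 -0.7 -0.3]
4.0 [-0.0061, -0.0002]
8.0 [-0.0122, -0.0003]
12.0 [-0.0182, 0.0]
16.0 [-0.0242, 0.0008]
20.0 [-0.0302, 0.002]
24.0 [-0.036, 0.0036]
28.0 [-0.0418, 0.0056]
32.0 [-0.0474, 0.008]
```

```bash
python3 -m crank '[{"offset":[-0.0061,-0.0002,-0.002],"spin":-4},{"offset":[-0.0122,-0.0003,-0.003],"spin":-8},{"offset":[-0.0182,0,-0.003],"spin":-12},{"offset":[-0.0242,0.0008,-0.003],"spin":-16},{"offset":[-0.0302,0.002,-0.003],"spin":-20},{"offset":[-0.036,0.0036,-0.003],"spin":-24},{"offset":[-0.0418,0.0056,-0.003],"spin":-28},{"offset":[-0.0474,0.008,-0.003],"spin":-32}]' 0
python3 plan.py 3 6 8 10 12 13 14 14.5
```

```text
clock: 6.02
eef_pos: [507.5, 17.3, 53.6]
eef_rot: [-3.141, -0.009, -0.523]
wrist_force: [0.3, -0.1, 0.8]
finger_gap: 0.6
[507.5  17.3  53.6] ang -114.9 R 86.7 tool-tan 174.9 [ 0.3 -0.1  0.8]
3.0 [-0.0042, 0.0018]
6.0 [-0.0082, 0.004]
8.0 [-0.0107, 0.0056]
10.0 [-0.0133, 0.0073]
12.0 [-0.0157, 0.0091]
13.0 [-0.0169, 0.01]
14.0 [-0.0181, 0.011]
14.5 [-0.0187, 0.0115]
```

```bash
python3 -m crank '[{"offset":[-0.0042,0.0018,-0.001],"spin":-3},{"offset":[-0.0082,0.004,-0.002],"spin":-6},{"offset":[-0.0107,0.0056,-0.002],"spin":-8},{"offset":[-0.0133,0.0073,-0.002],"spin":-10},{"offset":[-0.0157,0.0091,-0.002],"spin":-12},{"offset":[-0.0169,0.01,-0.002],"spin":-13},{"offset":[-0.0181,0.011,-0.002],"spin":-14},{"offset":[-0.0181,0.011,-0.002],"spin":-14}]' 0
python3 plan.py 2 4
python3 - <<'E'
from h import *
C=np.array([544.,96.])
for c in ['top','scene']:
    p=manip.camera(c); o=measure(p,C)
    print(c,'red',o['red'].round(2),o['nred']);print(' z42',peaks(o['p42']));print(' z64',peaks(o['p64']))
    if c=='scene': a=np.array(p['pixels'])[110:260,260:410,::-1]
    else: b=np.array(p['pixels'])[135:285,210:360,::-1]
cv2.imwrite('pics/mid.png',cv2.resize(np.hstack([b,a]),(800,400),interpolation=2))
E
```

```text
clock: 6.68
eef_pos: [489.8, 28.5, 52.5]
eef_rot: [-3.14, -0.01, -0.768]
wrist_force: [0.0, -0.1, 0.1]
finger_gap: 0.6
[489.8  28.5  52.5] ang -128.8 R 86.6 tool-tan 174.8 [ 0.  -0.1  0.1]
2.0 [-0.0026, 0.0016]
4.0 [-0.0049, 0.0037]
top red -87.23 4
 z42 [(99.1, 166), (240.4, 111), (280.4, 249), (341.7, 163)]
 z64 [(100.5, 218), (241.0, 114), (278.9, 251), (339.9, 228)]
scene red -87.93 9
 z42 [(104.6, 104), (125.9, 63), (155.4, 59), (178.7, 59), (216.0, 71), (279.9, 199), (344.5, 166)]
 z64 [(84.4, 59), (99.7, 193), (113.0, 107), (125.2, 111), (134.5, 121), (192.9, 89), (218.8, 92), (229.4, 92), (286.7, 199), (341.3, 195)]
```

View pics/mid.png

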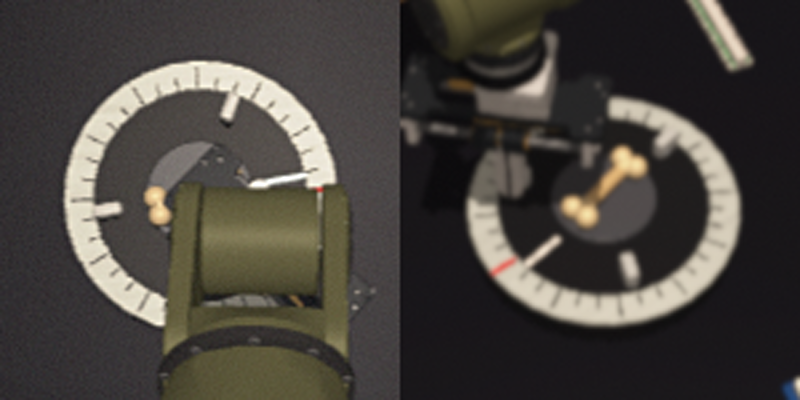

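Scene half: the mark (crop (545,250)) is about 8° short of the red line (503,266). The bone is clear and riding along. I push on slowly.

```bash
python3 -m crank '[{"offset":[-0.0013,0.0008,-0.001],"spin":-1},{"offset":[-0.0025,0.0016,-0.001],"spin":-2},{"offset":[-0.0037,0.0026,-0.001],"spin":-3},{"offset":[-0.0049,0.0037,-0.001],"spin":-4},{"offset":[-0.0059,0.0047,-0.001],"spin":-5},{"offset":[-0.0069,0.0056,-0.001],"spin":-6},{"offset":[-0.0074,0.0061,-0.001],"spin":-6.5},{"offset":[-0.0074,0.0061,-0.001],"spin":-6.5}]' 0
python3 plan.py 0.5 1
python3 - <<'E'
from h import *
C=np.array([544.,96.])
p=manip.camera('scene'); o=measure(p,C)
print('red',o['red'].round(2),o['nred']);print(' z42',peaks(o['p42']));print(' z64',peaks(o['p64']))
E
```

```text
clock: 7.45
eef_pos: [482.1, 34.6, 51.0]
eef_rot: [-3.141, -0.009, -0.881]
wrist_force: [0.7, -0.1, 0.4]
finger_gap: 0.7
[482.1  34.6  51. ] ang -135.2 R 87.2 tool-tan 174.8 [ 0.7 -0.1  0.4]
0.5 [-0.0004, 0.0007]
1.0 [-0.0009, 0.0012]
red -87.93 9
 z42 [(99.2, 101), (121.7, 58), (160.6, 63), (176.8, 58), (210.4, 72), (273.3, 200), (337.1, 166)]
 z64 [(93.4, 193), (112.7, 109), (124.2, 114), (135.0, 123), (188.5, 89), (213.0, 95), (222.9, 91), (280.9, 198), (335.0, 195)]
```

```bash
python3 -m crank '[{"offset":[-0.0003,0.0004,0],"spin":-0.3},{"offset":[-0.0006,0.0008,0],"spin":-0.6},{"offset":[-0.0009,0.0011,0],"spin":-0.9},{"offset":[-0.0009,0.0011,0],"spin":-0.9},{"offset":[-0.0009,0.0011,0],"spin":-0.9},{"offset":[0.003,-0.003,0],"spin":-0.9},{"offset":[0.008,-0.008,0],"spin":-0.9},{"offset":[0.01,-0.01,0],"spin":-0.9}]' 0
python3 -m crank '[{"offset":[0,0,0.01],"spin":0},{"offset":[0,0,0.03],"spin":0},{"offset":[0,0,0.06],"spin":0},{"offset":[0,-0.02,0.09],"spin":0},{"offset":[-0.005,-0.055,0.11],"spin":0},{"offset":[-0.01,-0.09,0.12],"spin":0},{"offset":[-0.015,-0.125,0.12],"spin":0},{"offset":[-0.02,-0.16,0.12],"spin":0}]' 0
python3 -m crank '[{"offset":[0,-0.035,0],"spin":0},{"offset":[0,-0.07,0],"spin":0},{"offset":[0,-0.105,0],"spin":0},{"offset":[0,-0.135,0],"spin":0},{"offset":[0,-0.15,0],"spin":0},{"offset":[0,-0.16,0],"spin":0},{"offset":[0,-0.16,0],"spin":0},{"offset":[0,-0.16,0],"spin":0}]' 0
python3 - <<'E'
from h import *
ims=[]
for c in ['top','scene']:
  for k in range(3):
    p=manip.camera(c); o=measure(p)
    if k==0: ims.append(np.array(p['pixels'])[135:285,210:360,::-1] if c=='top' else np.array(p['pixels'])[110:260,260:410,::-1])
    print(c,o['C'].round(1),o['R'].round(1),'red',o['red'].round(2),o['nred'],' z42',peaks(o['p42']),' z64',peaks(o['p64']) if c=='top' else '')
cv2.imwrite('pics/after.png',cv2.resize(np.hstack(ims),(800,400),interpolation=2))
E
```

```text
clock: 8.17
eef_pos: [492.9, 23.8, 51.1]
eef_rot: [-3.14, -0.009, -0.896]
wrist_force: [0.9, -0.2, 1.1]
finger_gap: 0.4
clock: 8.83
eef_pos: [472.7, -137.9, 172.8]
eef_rot: [-3.139, -0.011, -0.896]
wrist_force: [-0.2, 0.5, -0.1]
finger_gap: 0.3
clock: 9.5
eef_pos: [472.8, -297.1, 172.9]
eef_rot: [-3.139, -0.011, -0.895]
wrist_force: [0.4, -0.1, 0.0]
finger_gap: 0.3
top [544.4  95.2] 129.9 red -87.52 20  z42 [(92.1, 158), (212.8, 186), (273.0, 251), (334.9, 168)]  z64 [(93.5, 217), (213.2, 229), (271.6, 250), (333.0, 228)]
top [544.4  95.2] 129.9 red -87.53 20  z42 [(92.2, 158), (212.8, 186), (273.0, 250), (335.0, 168)]  z64 [(93.5, 217), (213.2, 229), (271.6, 250), (333.1, 228)]
top [544.3  95.3] 129.9 red -87.5 20  z42 [(92.1, 159), (212.9, 186), (273.0, 251), (334.9, 167)]  z64 [(93.4, 217), (213.2, 229), (271.6, 250), (333.0, 227)]
scene [543.3  98.3] 130.0 red -87.7 8  z42 [(98.1, 109), (121.8, 49), (206.2, 117), (272.9, 197), (334.7, 171)]  z64 
scene [543.3  98.4] 130.0 red -87.61 9  z42 [(98.1, 109), (121.7, 49), (206.2, 117), (272.9, 198), (334.8, 171)]  z64 
scene [543.3  98.4] 130.0 red -87.61 9  z42 [(98.1, 109), (121.7, 49), (206.2, 117), (272.9, 197), (334.7, 171)]  z64
```

View pics/after.png

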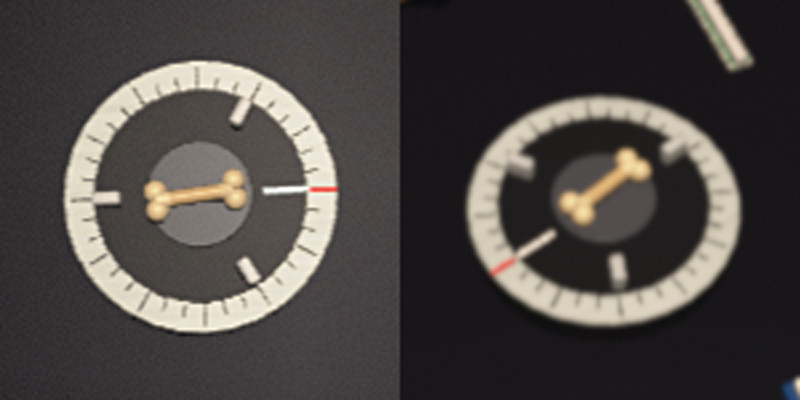

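The mark is 0.5–0.6° (1 mm) short of the red line in both views. I'll go back and make one small nudge.

```bash
python3 -m crank '[{"offset":[0.002,0.03,0],"spin":0},{"offset":[0.004,0.065,0],"spin":0},{"offset":[0.006,0.1,0],"spin":0},{"offset":[0.008,0.135,0],"spin":0},{"offset":[0.01,0.17,0],"spin":0},{"offset":[0.013,0.205,0],"spin":0},{"offset":[0.015,0.24,0],"spin":0},{"offset":[0.018,0.275,0],"spin":0}]' 0
python3 -m crank '[{"offset":[0.002,0.025,0],"spin":0},{"offset":[0.002,0.042,0],"spin":0},{"offset":[0.002,0.046,-0.03],"spin":0},{"offset":[0.002,0.046,-0.06],"spin":0},{"offset":[0.002,0.046,-0.09],"spin":0},{"offset":[0.002,0.046,-0.11],"spin":0},{"offset":[0.002,0.046,-0.121],"spin":0},{"offset":[0.002,0.046,-0.121],"spin":0}]' 0
python3 -c "
from cell import manip
manip.camera('top');s=manip.read_state();print(s['eef_pos'].round(2),s['eef_rot'].round(3))"
```

```text
clock: 10.47
eef_pos: [490.6, -20.1, 173.3]
eef_rot: [-3.139, -0.012, -0.894]
wrist_force: [0.2, -0.1, 1.3]
finger_gap: 0.6
clock: 11.13
eef_pos: [491.5, 26.2, 50.6]
eef_rot: [-3.141, -0.01, -0.894]
wrist_force: [-0.8, -0.4, 0.0]
finger_gap: 0.5
[492.44  26.06  52.19] [-3.139 -0.011 -0.894]
```

```bash
python3 -m crank '[{"offset":[-0.004,0.0035,-0.001],"spin":0},{"offset":[-0.008,0.007,-0.001],"spin":0},{"offset":[-0.0105,0.009,-0.001],"spin":0},{"offset":[-0.0112,0.0096,-0.001],"spin":0},{"offset":[-0.0115,0.0099,-0.001],"spin":0},{"offset":[-0.0118,0.0102,-0.001],"spin":0},{"offset":[-0.0118,0.0102,-0.001],"spin":0},{"offset":[-0.0118,0.0102,-0.001],"spin":0}]' 0
python3 - <<'E'
from h import *
p=manip.camera('scene'); o=measure(p);s=manip.read_state()
print(s['eef_pos'].round(2),s['wrist_force'].round(1),peaks(o['p42']))
E
```

```text
clock: 11.85
eef_pos: [480.7, 36.2, 51.3]
eef_rot: [-3.139, -0.011, -0.894]
wrist_force: [0.5, -1.2, 1.1]
finger_gap: 0.2
[480.69  36.21  51.2 ] [ 0.3 -0.8  0.5] [(98.1, 108), (122.0, 50), (162.0, 64), (177.1, 55), (210.8, 70), (271.8, 196), (333.9, 169)]
```

```bash
python3 -m crank '[{"offset":[0.003,-0.003,0],"spin":0},{"offset":[0.008,-0.008,0],"spin":0},{"offset":[0.011,-0.011,0],"spin":0},{"offset":[0.011,-0.011,0.02],"spin":0},{"offset":[0.011,-0.011,0.05],"spin":0},{"offset":[0.011,-0.011,0.08],"spin":0},{"offset":[0.011,-0.03,0.11],"spin":0},{"offset":[0.01,-0.06,0.12],"spin":0}]' 0
python3 -m crank '[{"offset":[-0.002,-0.035,0],"spin":0},{"offset":[-0.006,-0.07,0],"spin":0},{"offset":[-0.01,-0.105,0],"spin":0},{"offset":[-0.014,-0.14,0],"spin":0},{"offset":[-0.018,-0.175,0],"spin":0},{"offset":[-0.022,-0.205,0],"spin":0},{"offset":[-0.026,-0.23,0],"spin":0},{"offset":[-0.028,-0.245,0],"spin":0}]' 0
python3 - <<'E'
from h import *
for c in ['top','scene']:
  for k in range(2):
    p=manip.camera(c); o=measure(p)
    if k==0 and c=='top': save(p,'fin.png',(210,135,360,285),4)
    print(c,o['C'].round(1),'red',o['red'].round(2),o['nred'],' z42',peaks(o['p42']),' z64',peaks(o['p64']) if c=='top' else '')
print(manip.read_state()['eef_pos'].round(1))
E
```

```text
clock: 12.57
eef_pos: [492.3, -23.5, 175.4]
eef_rot: [-3.136, -0.015, -0.892]
wrist_force: [1.4, -0.5, 1.1]
finger_gap: 0.4
clock: 13.23
eef_pos: [463.5, -271.4, 175.2]
eef_rot: [-3.136, -0.015, -0.894]
wrist_force: [0.2, -0.4, -0.5]
finger_gap: 0.4
top [544.4  95.2] red -87.51 20  z42 [(91.6, 159), (212.2, 185), (272.5, 248), (334.4, 168)]  z64 [(92.9, 218), (212.6, 229), (271.1, 253), (332.5, 228)]
top [544.4  95.2] red -87.51 20  z42 [(91.6, 159), (212.2, 185), (272.5, 248), (334.4, 168)]  z64 [(92.9, 217), (212.6, 228), (271.1, 253), (332.5, 228)]
scene [543.3  98.4] red -87.62 9  z42 [(97.6, 109), (121.5, 48), (205.6, 116), (272.3, 196), (334.1, 171)]  z64 
scene [543.3  98.4] red -87.61 9  z42 [(97.8, 109), (121.5, 48), (205.6, 117), (272.3, 196), (334.1, 171)]  z64 
[ 464.2 -268.5  175.2]
```

View pics/fin.png

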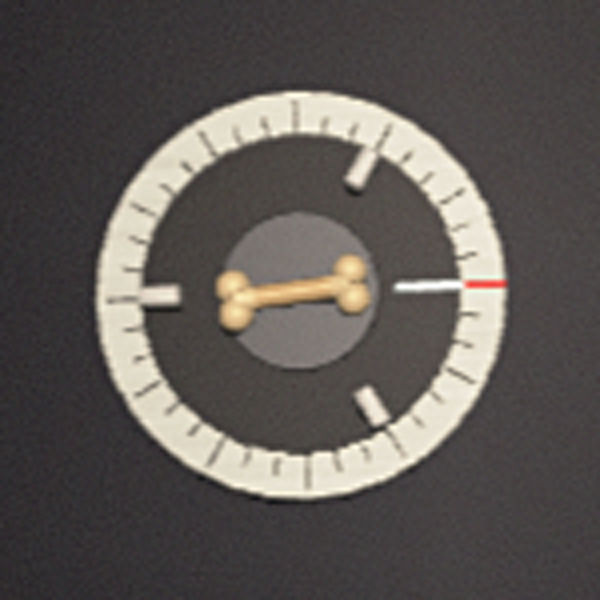

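Mark and red line agree within about 0.1° in both views: mark (430,287) meets red (485,284) in the crop. Next is the button at (458.5,-277.7).

```bash
python3 -m crank '[{"offset":[-0.003,-0.005,-0.01],"spin":0},{"offset":[-0.006,-0.009,-0.035],"spin":0},{"offset":[-0.006,-0.009,-0.065],"spin":0},{"offset":[-0.006,-0.009,-0.095],"spin":0},{"offset":[-0.006,-0.009,-0.12],"spin":0},{"offset":[-0.006,-0.009,-0.135],"spin":0},{"offset":[-0.006,-0.009,-0.143],"spin":0},{"offset":[-0.006,-0.009,-0.143],"spin":0}]' 0
python3 - <<'E'
from h import *
p=manip.camera('scene');save(p,'btn.png',(110,190,270,310),5);print(manip.read_state()['eef_pos'].round(1))
E
```

```text
clock: 14.1
eef_pos: [457.5, -276.5, 30.4]
eef_rot: [-3.136, -0.011, -0.892]
wrist_force: [-0.7, 0.5, -0.7]
finger_gap: 0.4
[ 458.1 -277.    31.8]
```

View pics/btn.png

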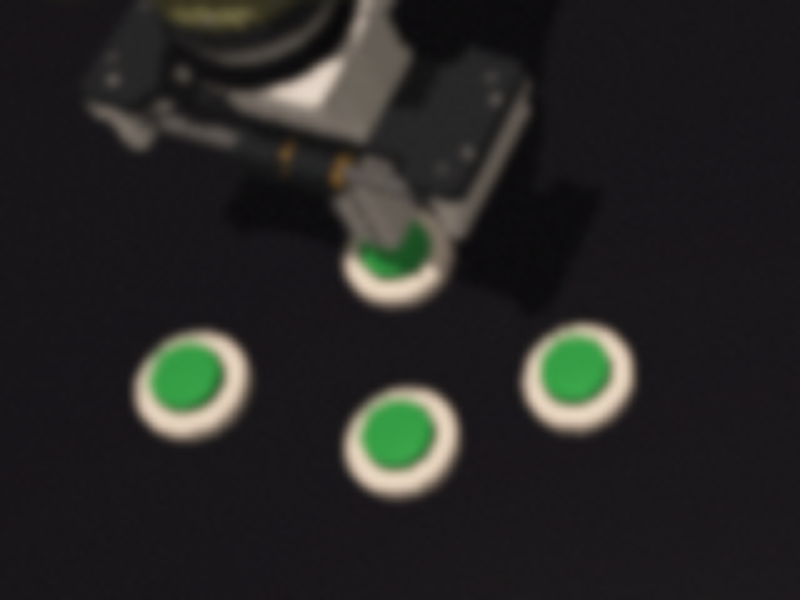

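The closed fingertips are over the right button (crop (395,245)). Pressing.

```bash
python3 -m crank '[{"offset":[0,-0.0005,-0.003],"spin":0},{"offset":[0,-0.0005,-0.006],"spin":0},{"offset":[0,-0.0005,-0.009],"spin":0},{"offset":[0,-0.0005,-0.011],"spin":0},{"offset":[0,-0.0005,-0.013],"spin":0},{"offset":[0,-0.0005,-0.0145],"spin":0},{"offset":[0,-0.0005,-0.0155],"spin":0},{"offset":[0,-0.0005,-0.0155],"spin":0}]' 0
python3 -c "
from cell import manip
s=manip.read_state();print(s['eef_pos'].round(2),s['wrist_force'].round(1))"
```

```text
clock: 14.82
eef_pos: [458.3, -277.7, 16.5]
eef_rot: [-3.136, -0.014, -0.892]
wrist_force: [0.3, 0.8, 3.7]
finger_gap: 0.5
[ 458.35 -277.66   16.48] [0.3 0.8 3.7]
```

```bash
python3 -m crank '[{"offset":[0,0,-0.0005],"spin":0},{"offset":[0,0,-0.001],"spin":0},{"offset":[0,0,-0.0013],"spin":0},{"offset":[0,0,-0.0016],"spin":0},{"offset":[0,0,-0.0018],"spin":0},{"offset":[0,0,-0.002],"spin":0},{"offset":[0,0,-0.002],"spin":0},{"offset":[0,0,-0.002],"spin":0}]' 0
python3 -c "
from cell import manip
s=manip.read_state();print(s['eef_pos'].round(2),s['wrist_force'].round(1))"
```

```text
clock: 15.48
eef_pos: [458.5, -277.8, 15.9]
eef_rot: [-3.135, -0.014, -0.892]
wrist_force: [-6.0, 4.8, 22.1]
finger_gap: 0.3
[ 458.54 -277.77   15.9 ] [-6.   4.8 22.1]
```

The button has bottomed: z 15.9 mm against the expected 16, with force up to 22 N. Letting go and retreating.

```bash
python3 -m crank '[{"offset":[0,0,0.003],"spin":0},{"offset":[0,0,0.008],"spin":0},{"offset":[0,0,0.015],"spin":0},{"offset":[0,0,0.03],"spin":0},{"offset":[0,0,0.055],"spin":0},{"offset":[0,0,0.085],"spin":0},{"offset":[0,0,0.115],"spin":0},{"offset":[0,0,0.145],"spin":0}]' 0
python3 -m crank '[{"offset":[-0.01,-0.03,0],"spin":0},{"offset":[-0.02,-0.06,0],"spin":0},{"offset":[-0.03,-0.09,0],"spin":0},{"offset":[-0.04,-0.12,0],"spin":0},{"offset":[-0.05,-0.14,0],"spin":0},{"offset":[-0.055,-0.15,0],"spin":0},{"offset":[-0.055,-0.15,0],"spin":0},{"offset":[-0.055,-0.15,0],"spin":0}]' 0
python3 - <<'E'
from h import *
for c in ['top','scene']:
    p=manip.camera(c); o=measure(p); save(p,c+'_end.png')
    print(c,'red',o['red'].round(2),' z42',peaks(o['p42']))
    for n in ['camera','scale_rule','small_bone','jar','release_top']:
        print(n,[(np.round(x['location']).tolist(),round(x['conf'],2)) for x in manip.search_frame(p,n)])
    hsv=cv2.cvtColor(np.array(p['pixels']),cv2.COLOR_RGB2HSV)
    m=cv2.inRange(hsv,(45,90,60),(80,255,255));n,l,s,ce=cv2.connectedComponentsWithStats(m)
    print([at_z(p,ce[i],22)[0,:2].round(1).tolist() for i in range(1,n) if 80<s[i,4]<1000])
E
```

```text
clock: 16.15
eef_pos: [458.2, -277.6, 162.4]
eef_rot: [-3.136, -0.014, -0.892]
wrist_force: [1.1, -0.2, -0.7]
finger_gap: 0.5
clock: 16.82
eef_pos: [403.2, -427.0, 162.3]
eef_rot: [-3.136, -0.013, -0.892]
wrist_force: [0.3, -0.6, -0.0]
finger_gap: 0.6
top red -87.48  z42 [(91.5, 160), (212.3, 186), (272.5, 248), (334.4, 168)]
camera [([633.0, 376.0, 173.0], 0.92)]
scale_rule [([382.0, 345.0, 9.0], 0.61)]
small_bone [([759.0, -141.0, 17.0], 0.55), ([454.0, -278.0, 18.0], 0.52)]
jar [([719.0, -367.0, 76.0], 0.66), ([382.0, 349.0, 11.0], 0.48)]
release_top [([546.0, -315.0, 27.0], 0.63), ([454.0, -278.0, 22.0], 0.6), ([465.0, -381.0, 23.0], 0.6), ([566.0, -239.0, 24.0], 0.59), ([635.0, 376.0, 174.0], 0.38), ([760.0, -144.0, 18.0], 0.26)]
[[564.4, -235.5], [547.7, -317.5], [466.5, -386.6], [457.8, -278.2]]
scene red -87.61  z42 [(97.6, 108), (121.5, 48), (205.6, 117), (272.3, 196), (334.1, 171)]
camera [([662.0, 379.0, 162.0], 0.64)]
scale_rule [([391.0, 346.0, 14.0], 0.94)]
small_bone [([768.0, -144.0, 16.0], 0.64)]
jar [([729.0, -373.0, 77.0], 0.64)]
release_top [([467.0, -278.0, 20.0], 0.66), ([472.0, -390.0, 26.0], 0.65), ([549.0, -316.0, 18.0], 0.64), ([646.0, 23.0, 20.0], 0.6), ([572.0, -236.0, 24.0], 0.47)]
[[459.3, -277.1], [467.1, -385.6], [566.6, -234.3], [548.7, -316.1]]
```

View pics/scene_end.png

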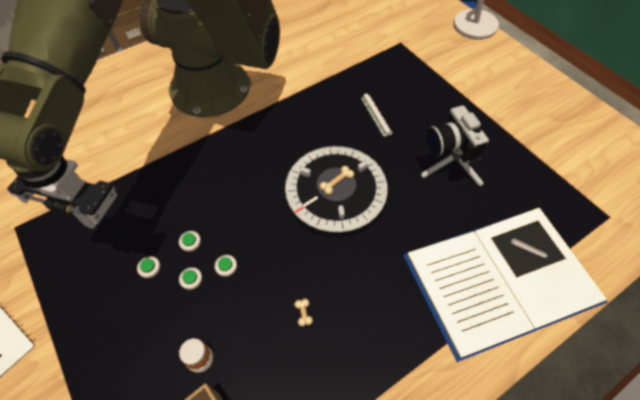

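The end picture shows the mark (315,199) meeting the red line (299,209). The button is back up at (189,239), the other things are unmoved and the arm is clear.

```bash
python3 -c "
from cell import manip;print(manip.sign_off())"
```

```text
the job is handed in; nothing more can be done
None
```

I turned the platter about 100° clockwise by pushing grip3 with the shut fingertips, then pressed and released the nearest of the four green buttons, and handed the job in at about 17 s of the 64 s.

- **Alignment:** the first push stopped about 0.5° short, so I went back for one small nudge. After that the mark read -87.5° to -87.7° and the red line -87.5° to -87.6° in both cameras. The readings were the same after the button press.
- **Order:** the platter was at rest and aligned, with the arm clear of it, before I pressed the button.
- **Button:** it bottomed at z = 15.9 mm (16 mm expected), with the wrist force at about 22 N. I lifted the fingers straight up, and it looked up again in the last picture.
- **Other things:** the camera, scale rule, jar and small bone are where they were to within the networks' scatter of a few millimetres (up to 7 mm for the jar in the scene view). The bone stayed on its pad and rode round with the platter.

No check failed. One measurement disagreed: during the nudge, while the arm partly hid the platter, the scene camera suggested an overshoot of about 0.5°. The clear views afterwards did not show it.

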